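# Load-check a glazed test bar in the plunger tester

## Task

Load-check the celadon-green test bar: lay it on the tester's entrance tongue and slide it under the plunger until it is fully home against the brass back stop. Then press the red knob down through its soft first stop and on until it sits firmly on the stiff second stop, keep it there for a good second without leaning hard on it (a heavy shove cracks the bar), and let the knob come all the way back up, leaving the bar home. Leave the other bars and the pottery alone.

Things in the scene. Friction and masses are not known exactly. Their poses are not given: they have to be found in the camera images.
- celadon_center (a point): centre of the celadon-green glazed test bar, 110 x 36 x 9 mm, about 75 g; x along its length, z up; either end may go first. One of three bars lying side by side on the rack, 78 mm apart, in no set order. Its end towards the robot overhangs the rack's ribs by some 38 mm: grip it there from above across the 36 mm width, about 20 mm from the end
- white_center (a point): centre of the white test bar, same size, on the same rack; to be left alone (30 mm at most)
- brown_center (a point): centre of the dark brown test bar, same size, on the same rack; to be left alone (30 mm at most)
- rack: wooden rack, fixed: two ribs 14 mm wide, 250 mm long along its y, tops 20 mm over the table, centred at its x = -10 and +36 mm. Origin on the table. The bars lie across the ribs along its x, centred within 8 mm of its x = 0, undersides 20 mm above the table
- tester: plunger tester, bolted down; origin on the table right under the plunger axis, x from entrance to back stop, z up. Base plate 8 mm thick, x -115 to 75, y +-55 mm. Steel entrance tongue 28 mm wide (fingers may straddle it), top at z = 20 mm, x -115 to -30 mm. Blue head overhead x -18 to 66, y +-23, z 46 to 64 mm, on a column behind the stop. Brass back stop face at x = 30 mm
- anvil: steel pad, the nest's floor under the plunger; same frame as the tester; top at z = 20 mm, flush with the tongue, x -30 to 30 mm. Dark side rails 39 mm apart, tops at z = 28 mm, run x -27 to 30 mm, with flared lead-ins from x = -45 mm, where the mouth is some 62 mm wide. The foot overhead stays at least 8 mm clear of a bar sliding in. The anvil carries the load put on the bar
- bar_home (a point): where the centre of a bar lies when fully home (tester x = -25, y = 0, z = 24.5 mm): its end on the back stop, flat on tongue and anvil; its near end then stands out to tester x = -80 mm. Axes as the tester's, the bar lies along x
- knob_top (a point): middle of the flat top of the red knob, 32 mm across, 10 mm thick, 100 mm above the table when up; pressed straight down from above with shut fingers. On the second stop it sits firmly at 15 to 18 N of push; above about 24 N the bar cracks
- plunger (a joint): how far the knob is down, m: 0 up, 0.026 the very end. A weak spring (2 to 3 N) returns it. First stop after 8 to 14 mm: the foot meets the bar (its screw setting is unknown, so feel for it): the push jumps from 3 to 6 N, then grows 1 N per mm over 5 mm to 12 N. Second stop: it goes solid there, the push climbs steeply
- bowl: blue-grey ceramic bowl, 130 mm across, 60 mm high, a bystander; origin under its centre
- vase: ash-glazed little vase, 86 mm across, 118 mm high, a bystander; origin under its centre
- jar: blue ceramic jar with a wooden lid, 60 mm across, 75 mm high, a bystander; origin under its centre

How it is judged:
On the way, in this order (a step that is already met when the one before it is completed fails the run):
1. the celadon bar lies home in the tester, let go, with the knob still up (x of celadon_center in the frame of tester between -0.0285 and -0.021 m and y of celadon_center in the frame of tester between -0.004 and 0.004 m and z of celadon_center in the frame of tester between 0.021 and 0.028 m and angle between the x axis of celadon_center and the x axis of tester, either way round below 0.08 rad and contact force between the fingers and celadon below 0.2 N and value of joint plunger below 0.003 m), for 0.2 s.
2. the knob is on the second stop: the bar at home carries more than 9.5 N, for 0.4 s (x of celadon_center in the frame of tester between -0.0285 and -0.021 m and y of celadon_center in the frame of tester between -0.004 and 0.004 m and z of celadon_center in the frame of tester between 0.021 and 0.028 m and angle between the x axis of celadon_center and the x axis of tester, either way round below 0.08 rad and value of joint plunger above 0.012 m and contact force between celadon and anvil above 9.5 N), for 0.4 s.
At the end, for the whole second after the job is handed in: The celadon bar lies still in the tester: its centre within 3.5 mm of home along the slide and 4 mm across it, flat on the anvil, within 0.08 rad of straight; the knob is back up (within 2 mm) (x of celadon_center in the frame of tester between -0.0285 and -0.021 m and y of celadon_center in the frame of tester between -0.004 and 0.004 m and z of celadon_center in the frame of tester between 0.021 and 0.028 m and angle between the x axis of celadon_center and the x axis of tester, either way round below 0.08 rad and value of joint plunger below 0.002 m and linear speed of celadon below 0.01 m/s); the robot touches nothing.
It fails at once if the celadon bar is cracked: more than 22 N between it and the anvil (contact force between celadon and anvil above 22 N).
It fails at once if another bar, or the bowl, vase or jar is shifted by more than 30 mm (distance of any of white_center, brown_center, bowl, vase, jar from where it was at the start of the episode above 0.03 m).
It also fails if it takes over 67 s, if anything falls off the work surface, if the arm or the gripper's body presses on something with over 40 N, if the wrist force passes 120 N, or if a joint passes its speed limit or range.

## Robot

A 6-joint arm with a two-finger parallel gripper is mounted at the origin on the work surface. World frame = base frame: x ahead of the robot, y to its left, z up, the work surface at z = 0. Lengths are in m, angles in rad, forces in N, time in s.
With the tool pointing down it reaches from about 0.3 to 0.825 m from the base axis. Payload 5.4 kg.
Tool frame: the origin (TCP) lies at the very end of the fingers, on their centre line; the grasp point (between the pads) lies 19 mm behind it; z points along the fingers, y is the line along which they close (so a half turn about z gives the same grasp; the last joint's range is limited). The gripper opens to 92 mm and grips with 3 to 60 N. Pads are 20 mm wide; open, the fingers measure 128 mm over their backs; the gripper's body (75 mm by 189 mm) begins 69 mm behind the grasp point.
Start: joints at [1.082, 0.158, 1.597, -0, 1.386, -0.21], TCP at [0.158, 0.553, 0.215] pointing down, gripper open.
Joint ranges: [-2.91, 2.91], [-0.94, 2.29], [0.18, 2.7], [-1.29, 4.43], [0.17, 2.64], [-3, 3]. Speed limits (rad/s): [2.57, 2.57, 3.14, 3.14, 3.14, 3.14].

## Interface

Orientations are given as a rotation vector (axis times angle).
In Python, from workcell import bot gives the robot as it stands. Calls block until the motion is done:
- bot.goto(position, orientation): joint-space move of the TCP to a pose.
- bot.line_to(position, rot=None, max_speed=0.15): straight line of the TCP; rot=None keeps the orientation; max_speed is the mean speed in m/s.
- bot.set_joints(angles): joint-space move.
- bot.set_gripper(opening, newtons=None): opening from 0.0 (shut) to 1.0 (fully open); newtons is the grip in N (None keeps the last); returns when the fingers have stopped.
- bot.hold(seconds).
- bot.inverse_kinematics(position, orientation): joint angles nearest the present ones, or None.
- bot.read_camera(name): name is "side" or "top" or "wrist"; returns a dict with "pixels" (400x640x3 uint8, blue, green, red), "fx", "fy", "cx", "cy" (pixels), "R" (3x3) and "t" (3): a world point X has camera coordinates R X + t. Camera axes: x right, y down, z forward; pixel columns grow to the right and rows downward; lengths in m; the calibration is good to about 2 mm. A picture is of the moment at which its call begins. There is no depth.
A pose or a line that the arm cannot do raises bot.MotionError and nothing moves.
- bot.job_done(): hands the job in; it is judged then, once.
Readings, each from a call of its own:
- bot.current_clock(): time.
- bot.current_joints(): joint angles.
- bot.current_joint_vel(): joint speeds.
- bot.current_effort(): joint torques, N m.
- bot.current_ee_pos(): TCP position.
- bot.current_tool_rot(): TCP orientation.
- bot.current_contact_force(): force on the tool from outside, world axes, zero at the start.
- bot.current_ft_torque(): the same for the moment, N m.
- bot.current_opening(): opening from 0.0 (shut) to 1.0 (fully open).
- bot.current_grip_force(): force on a finger pad.
Only numpy, scipy, OpenCV 4.12 (cv2) and the standard library are available. Lean on these libraries where they do the work, as an engineer would, in place of code of your own. Each camera call takes 0.05 s, during which the arm holds its last target. There are 200 camera calls.

## Working session

There is one attempt and no reset: what is moved stays moved. The work goes in short steps, each a Python script; the robot and the scene stay as the last script left them, time stands still between calls to the robot, and variables do not carry over. Pictures are saved under pics/ and viewed, at most 10 in all, crops included, and the job is handed in when it is done.

```bash
mkdir -p pics; ls; python3 - <<'E'
from workcell import bot
import cv2,numpy as np
for n in ("top","side"):
    c=bot.read_camera(n); cv2.imwrite(f"pics/{n}0.png",c["pixels"]); print(n,c["fx"],c["cx"],c["cy"],np.round(c["R"],3).tolist(),np.round(c["t"],3), np.round(-c["R"].T@c["t"],3))
print(bot.current_clock(),bot.current_tool_rot(),bot.current_contact_force())
E
```

```text
pics
top 422.63740673102757 324.49317251794133 201.64625456100967 [[-0.025, -1.0, 0.001], [-0.98, 0.024, -0.197], [0.197, -0.006, -0.98]] [-0.047  0.586  0.96 ] [ 0.385 -0.056  1.057]
side 393.58465704231685 316.9737194099266 197.3163916927646 [[0.869, -0.494, -0.022], [-0.286, -0.466, -0.837], [0.404, 0.734, -0.546]] [-0.559  0.201  0.793] [ 0.223 -0.764  0.589]
0.1 [-4.36398592e-01 -3.11057057e+00  2.47099283e-03] [-0.15711292 -0.61784383 -0.98001849]
```

View pics/top0.png

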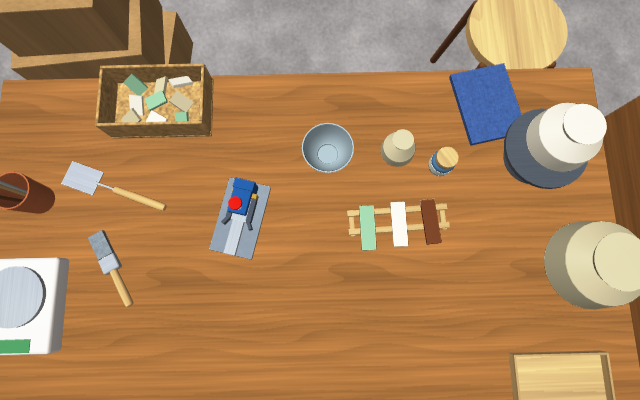

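View pics/side0.png

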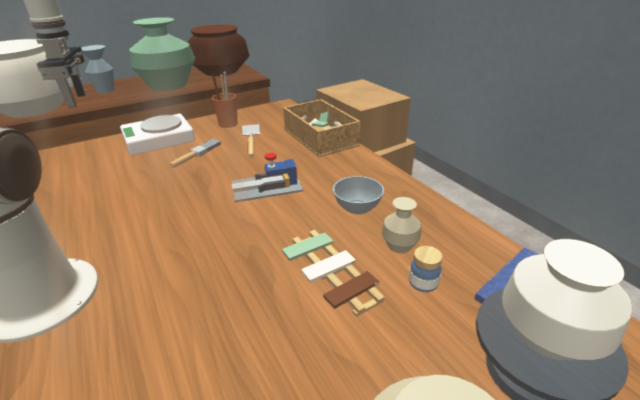

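The top view shows the celadon bar at about (368,228), leftmost on the rack. White is at (399,224) and brown at (431,222). The tester is at (240,217) with its red knob at (235,203), and its entrance faces the robot. The side view agrees, with the celadon bar at (308,246) and the knob at (271,157).

```bash
cat > h.py <<'E'
from workcell import bot
import cv2, numpy as np
from scipy.spatial.transform import Rotation as Ro
def ray(c,uv,z):
    uv=np.atleast_2d(uv).astype(float)
    d=np.c_[(uv[:,0]-c["cx"])/c["fx"],(uv[:,1]-c["cy"])/c["fy"],np.ones(len(uv))]@c["R"]
    o=-c["R"].T@c["t"]
    return (o+d*((z-o[2])/d[:,2])[:,None])[:,:2]
def proj(c,X):
    p=np.atleast_2d(X)@c["R"].T+c["t"]; return p[:,:2]/p[:,2:]*[c["fx"],c["fy"]]+[c["cx"],c["cy"]]
def blob(c,lo,hi,near=None):
    "largest contour (or the one nearest a pixel) of an HSV range"
    m=cv2.inRange(cv2.cvtColor(c["pixels"],cv2.COLOR_BGR2HSV),lo,hi)
    cs=[k for k in cv2.findContours(m,cv2.RETR_EXTERNAL,cv2.CHAIN_APPROX_NONE)[0] if cv2.contourArea(k)>30]
    if near is None: return max(cs,key=cv2.contourArea)[:,0]
    return min(cs,key=lambda k:np.linalg.norm(k[:,0].mean(0)-near))[:,0]
def rect(P):
    "centre, long side, short side, yaw of the long axis in (-90,90]"
    b=cv2.boxPoints(cv2.minAreaRect((np.asarray(P)*1000).astype(np.float32)))/1000
    e=[b[1]-b[0],b[2]-b[1]]; e.sort(key=np.linalg.norm); l=e[1]
    if l[0]<0: l=-l
    return b.mean(0),np.linalg.norm(l),np.linalg.norm(e[0]),np.arctan2(l[1],l[0])
def down(yaw):
    "tool pointing down, its y axis (closing line) across a bar of this yaw"
    x=np.array([np.cos(yaw),np.sin(yaw),0]); z=np.array([0,0,-1.])
    return Ro.from_matrix(np.c_[x,np.cross(z,x),z]).as_rotvec()
GREEN=((60,40,120),(90,160,255)); RED=((0,200,120),(6,255,255))
E
python3 - <<'E'
from h import *
c=bot.read_camera("top")
for n,uv in (("cel",(368,228)),("plate",(225,250)),("tongue",(235,240)),("rail",(250,220))):
    p=c["pixels"][uv[1],uv[0]]; print(n,cv2.cvtColor(p[None,None],cv2.COLOR_BGR2HSV).ravel())
g=blob(c,*GREEN,near=(368,228)); print("cel",rect(ray(c,g,.029)))
k=blob(c,*RED,near=(235,203)); (u,v),r=cv2.minEnclosingCircle(k); print("knob",u,v,r,ray(c,(u,v),.1))
p=blob(c,(100,20,100),(125,120,220),near=(235,230)); print("plate",len(p),rect(ray(c,p,.008)))
s=bot.read_camera("side"); k=blob(s,*RED,near=(271,157)); print("side knob",k.mean(0),ray(s,k.mean(0),.097))
g=blob(s,*GREEN,near=(308,246)); print("side cel",rect(ray(s,g,.029)))
w=bot.read_camera("wrist"); T=Ro.from_rotvec(bot.current_tool_rot()).as_matrix()
print("wrist cam in tool",T.T@(-w["R"].T@w["t"]-bot.current_ee_pos()),np.round(w["R"]@T,3).tolist(),w["fx"],T.round(2).tolist())
E
```

```text
cel [ 67  60 222]
plate [105  18 228]
tongue [105  21 223]
rail [109  49  98]
cel (array([ 0.52419937, -0.165229  ], dtype=float32), np.float32(0.107404135), np.float32(0.034694385), np.float32(0.017083092))
knob 234.70213317871094 202.7872314453125 6.346978187561035 [[0.57902256 0.1455455 ]]
plate 181 (array([0.5692576 , 0.18532196], dtype=float32), np.float32(0.18685022), np.float32(0.03739957), np.float32(-0.255335))Traceback (most recent call last):
  File "<stdin>", line 8, in <module>
  File "h.py", line 16, in blob
    return min(cs,key=lambda k:np.linalg.norm(k[:,0].mean(0)-near))[:,0]
           ~~~^^^^^^^^^^^^^^^^^^^^^^^^^^^^^^^^^^^^^^^^^^^^^^^^^^^^^
ValueError: min() iterable argument is empty
```

```bash
python3 - <<'E'
from h import *
w=bot.read_camera("wrist"); T=Ro.from_rotvec(bot.current_tool_rot()).as_matrix()
print("wrist cam in tool",(T.T@(-w["R"].T@w["t"]-bot.current_ee_pos())).round(3),(w["R"]@T).round(3).tolist(),w["fx"])
c=bot.read_camera("top"); k=np.array([.579,.1455]); t=-.255; a=np.array([np.cos(t),np.sin(t)])
p=blob(c,(95,10,60),(130,60,250),near=(235,235)); print("plate2",len(p),rect(ray(c,p,.008)),"expected centre",k-.02*a)
for f in (0,np.pi):
    for P,y in (((.48,-.166,.15),.017),((.48,-.166,.013),.017),((*(k-.14*a),.013),t),((*k,.1),t)):
        q=bot.inverse_kinematics(np.array(P),down(y+f)); print(f,P,None if q is None else np.round(q,2))
bot.goto(np.array([.45,-.165,.2]),down(.017+np.pi))
w=bot.read_camera("wrist"); cv2.imwrite("pics/w1.png",w["pixels"]); print(bot.current_clock(),bot.current_joints())
print(proj(w,[[.47,-.165,.029],[.579,-.165,.029]]))
g=blob(w,*GREEN); print("cel",rect(ray(w,g,.029)))
E
```

```text
wrist cam in tool [ 0.081  0.    -0.17 ] [[0.0, 1.0, 0.001], [-0.958, 0.0, -0.287], [-0.287, -0.001, 0.958]] 336.0013504705398
plate2 299 (array([0.56058025, 0.15088531], dtype=float32), np.float32(0.18766738), np.float32(0.10847274), np.float32(-0.2550018)) expected centre [0.55964673 0.15054491]
0 (0.48, -0.166, 0.15) [-0.57  0.04  1.85  0.    1.25  0.98]
0 (0.48, -0.166, 0.013) [-0.57  0.25  1.93  0.    0.96  0.98]
0 (np.float64(0.4435271386035994), np.float64(0.18081435720881292), 0.013) [ 0.13  0.18  2.01 -0.    0.95  1.96]
0 (np.float64(0.579), np.float64(0.1455), 0.1) [ 0.04  0.32  1.64 -0.    1.18  1.87]
3.141592653589793 (0.48, -0.166, 0.15) [-0.57  0.04  1.85  0.    1.25 -2.16]
3.141592653589793 (0.48, -0.166, 0.013) [-0.57  0.25  1.93  0.    0.96 -2.16]
3.141592653589793 (np.float64(0.4435271386035994), np.float64(0.18081435720881292), 0.013) [ 0.13  0.18  2.01 -0.    0.95 -1.18]
3.141592653589793 (np.float64(0.579), np.float64(0.1455), 0.1) [ 0.04  0.32  1.64 -0.    1.18 -1.27]
3.0833 [-6.03163936e-01 -8.28997227e-02  1.87457759e+00  1.34843092e-04
  1.34992294e+00 -2.19194906e+00]
[[317.13138141 191.37642737]
 [315.49073108 282.12065503]]
cel (array([ 0.52360195, -0.16666645], dtype=float32), np.float32(0.10804433), np.float32(0.0344742), np.float32(0.014056561))
```

View pics/w1.png

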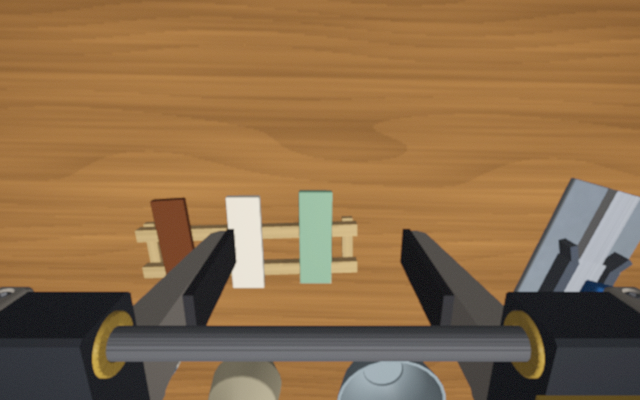

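The wrist view shows the celadon bar at (316,237), with white (245,242) to its left and the tester at the right edge. Its position matches the top view to 1.5 mm. I'll grip it now, keeping the opening small so the fingers clear the white bar.

```bash
python3 - <<'E'
from h import *
b=np.array([.5238,-.1663]); y=.015; g=b-.035*np.array([np.cos(y),np.sin(y)])
bot.set_gripper(.62,newtons=25)
bot.goto(np.array([*g,.08]),down(y+np.pi)); bot.line_to(np.array([*g,.012]),max_speed=.08)
print(bot.current_contact_force())
bot.set_gripper(0.); print(bot.current_opening()*92,bot.current_grip_force())
bot.line_to(np.array([*g,.12]),max_speed=.1)
k=np.array([.5793,.1457]); t=-.255; a=np.array([np.cos(t),np.sin(t)])
bot.goto(np.array([*(k-.142*a),.07]),down(t+np.pi))
w=bot.read_camera("wrist"); s=bot.read_camera("side"); o=bot.read_camera("top")
for n,c in (("w2",w),("s2",s),("t2",o)): cv2.imwrite(f"pics/{n}.png",c["pixels"])
cv2.imwrite("pics/v2.png",np.vstack([w["pixels"],cv2.resize(s["pixels"][100:240,180:404],(640,400))])[:, :][::1] if 0 else np.hstack([cv2.resize(w["pixels"],(480,300)),cv2.resize(s["pixels"][120:240,190:310],(300,300))]))
print(bot.current_clock(),bot.current_ee_pos(),bot.current_opening()*92,bot.current_contact_force())
gc=blob(w,*GREEN); print("cel",rect(ray(w,gc,.029+.058)))
E
```

```text
[-0.00468258 -0.39263955  0.0872756 ]
35.42041067131254 24.99921441078186
8.4833 [0.44257456 0.18073354 0.07023409] 35.72046145536722 [-0.17939369  0.03559738 -1.44814258]
cel (array([0.4524961 , 0.17870627], dtype=float32), np.float32(0.059287008), np.float32(0.035864107), np.float32(-0.2519452))
```

View pics/v2.png

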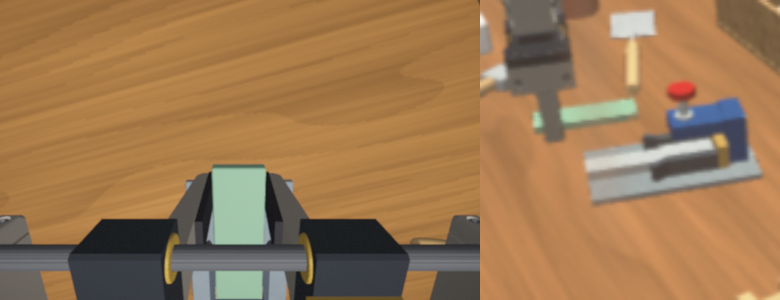

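The bar hangs level in the gripper and in line with the tongue. The side crop shows it just short of and above the entrance. Next I'll lower it by feel, then slide it in while watching the side force.

```bash
cat >> h.py <<'E'
K=np.array([.5793,.1457]); TY=-.255; A=np.array([np.cos(TY),np.sin(TY)]); L=np.array([-A[1],A[0]])
def W(x,y,z): return np.array([*(K+x*A+y*L),z])
def tf():
    f=bot.current_contact_force(); return np.array([f[:2]@A,f[:2]@L,f[2]])
E
python3 - <<'E'
from h import *
bot.line_to(W(-.142,0,.022),max_speed=.08); bot.hold(.2); f0=tf(); print("f0",f0)
z=.022
while z>.011:
    z-=.001; bot.line_to(W(-.142,0,z),max_speed=.02)
    if (tf()-f0)[2]>1.5: break
print("z",z,tf()-f0,bot.current_ee_pos()[2])
x=-.142
while x<-.075:
    x+=.005; bot.line_to(W(x,0,z),max_speed=.04); d=tf()-f0; print(round(x,3),d.round(2))
    if abs(d[0])>5 or abs(d[1])>5: break
w=bot.read_camera("wrist"); o=bot.read_camera("top")
cv2.imwrite("pics/v3.png",np.hstack([cv2.resize(w["pixels"],(480,300)),cv2.resize(o["pixels"][170:270,190:296],(318,300))]))
print(bot.current_clock(),bot.current_opening()*92)
E
```

```text
f0 [-0.49332548 -0.83257735 -1.28340169]
z 0.01199999999999999 [-0.4954501   0.60021223  3.0142228 ] 0.01223224337157234
-0.137 [2.49 1.15 2.08]
-0.132 [0.28 0.39 4.87]
-0.127 [-1.3   1.22  5.8 ]
-0.122 [-1.01  1.83  7.36]
-0.117 [-1.81  1.41  7.79]
-0.112 [-2.06  0.93  7.26]
-0.107 [-1.18  1.41  8.9 ]
-0.102 [-1.68  0.26  8.22]
-0.097 [-1.52  1.04  8.73]
-0.092 [-1.95  0.58  8.51]
-0.087 [-1.73  1.02  8.54]
-0.082 [-1.09  0.82  8.08]
-0.077 [-1.46  0.86  8.49]
-0.072 [-0.84  1.5   7.56]
15.8833 35.90916071993607
```

View pics/v3.png

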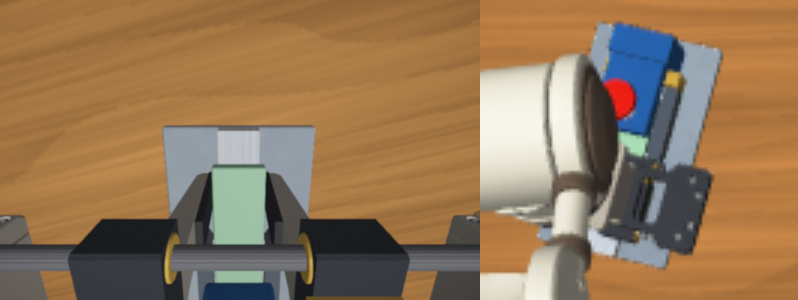

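The bar is between the rails with almost no side force. I'll continue to the back stop by feel, then release and retreat.

```bash
python3 - <<'E'
from h import *
z=.0125; x=-.072; bot.line_to(W(x,0,z),max_speed=.02); f0=tf(); print(f0)
while x<-.054:
    x+=.001; bot.line_to(W(x,0,z),max_speed=.02); d=tf()-f0; print(round(x,3),d.round(2))
    if d[0]<-7: break
bot.set_gripper(.56); bot.hold(.2); print("open",tf(),bot.current_grip_force())
bot.line_to(W(-.125,0,z),max_speed=.12); bot.line_to(W(-.125,0,.09),max_speed=.15)
bot.hold(.2); print(tf())
w=bot.read_camera("wrist"); o=bot.read_camera("top"); s=bot.read_camera("side")
cv2.imwrite("pics/v4.png",np.hstack([cv2.resize(w["pixels"],(480,300)),cv2.resize(s["pixels"][130:220,220:316],(318,300))]))
g=blob(w,*GREEN); P=(ray(w,g,.029)-K)@np.c_[A,L]; e=P[P[:,0]<-.04]
print("near end x",np.percentile(P[:,0],3),"y",e[:,1].min(),e[:,1].max(),rect(P),bot.current_clock())
E
```

```text
[-0.73097495  1.27676097  2.41788035]
-0.071 [-1.44  0.04  2.02]
-0.07 [-1.18 -0.93  0.57]
-0.069 [ 0.46 -1.55 -1.78]
-0.068 [ 0.91 -1.19 -2.51]
-0.067 [ 0.86 -1.39 -2.78]
-0.066 [ 0.56 -1.08 -2.97]
-0.065 [ 0.56 -0.8  -3.04]
-0.064 [ 1.83 -0.68 -2.94]
-0.063 [ 0.59 -0.8  -2.37]
-0.062 [ 0.72 -0.62 -2.69]
-0.061 [ 0.52 -1.63 -3.5 ]
-0.06 [ 0.8  -0.7  -3.91]
-0.059 [-1.87 -0.4  -1.45]
-0.058 [-5.92 -1.68  3.2 ]
-0.057 [-10.18  -1.61   6.31]
open [-0.04879359  0.46775316 -0.44224969] 0.0
[-1.19333767 -0.19252573  0.44986833]
near end x -0.07867906536619759 y -0.017773676846128777 0.018117268523235242 (array([-0.05289268,  0.00016617], dtype=float32), np.float32(0.053257123), np.float32(0.036014736), np.float32(0.0010362269)) 22.2417
```

View pics/v4.png

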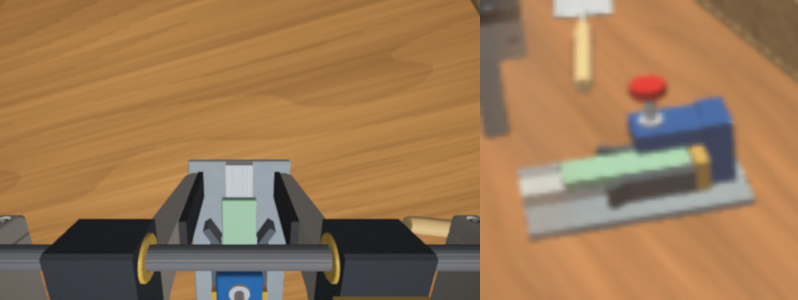

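The bar met the back stop at the expected place (force rising from x = −59 mm), and it is straight to 0.001 rad. The side crop shows its end on the brass stop and the knob still up. Now I'll press the knob by feel.

```bash
python3 - <<'E'
from h import *
bot.set_gripper(0.); bot.line_to(W(-.125,0,.14),max_speed=.15); bot.line_to(W(0,0,.14),max_speed=.12)
w=bot.read_camera("top"); k=blob(w,*RED,near=(235,203)) if 0 else None
bot.line_to(W(0,0,.104),max_speed=.08); bot.hold(.3)
f0=np.mean([tf() for _ in range(1)],0); z=.104; log=[]; F=0
def push():
    r=[]
    for _ in range(3): bot.hold(.03); r.append(tf()[2]-f0[2])
    return np.mean(r)
while z>.070 and F<15.3:
    z-=.001 if F<3.5 and z>.093 else (.0005 if F<10.5 else .0002)
    bot.line_to(W(0,0,z),max_speed=.03); F=push(); log.append((round(z*1e3,1),round(bot.current_ee_pos()[2]*1e3,1),round(F,1)))
print(log,bot.current_clock())
h=[]
for _ in range(14):
    bot.hold(.08); F=push(); h.append(round(F,1))
    if F<15 : z-=.0001; bot.line_to(W(0,0,z),max_speed=.03)
    if F>18 : z+=.0002; bot.line_to(W(0,0,z),max_speed=.03)
print(h,bot.current_clock(),tf()-f0)
E
```

```text
[(103.0, np.float64(103.0), np.float64(-0.4)), (102.0, np.float64(102.0), np.float64(-0.1)), (101.0, np.float64(101.0), np.float64(-0.1)), (100.0, np.float64(100.3), np.float64(1.6)), (99.0, np.float64(99.1), np.float64(2.2)), (98.0, np.float64(98.1), np.float64(1.9)), (97.0, np.float64(97.1), np.float64(1.5)), (96.0, np.float64(96.0), np.float64(2.0)), (95.0, np.float64(95.0), np.float64(1.6)), (94.0, np.float64(94.0), np.float64(2.2)), (93.0, np.float64(92.9), np.float64(2.3)), (92.5, np.float64(92.5), np.float64(1.9)), (92.0, np.float64(92.0), np.float64(2.1)), (91.5, np.float64(91.5), np.float64(2.3)), (91.0, np.float64(91.0), np.float64(2.2)), (90.5, np.float64(90.5), np.float64(2.6)), (90.0, np.float64(90.0), np.float64(2.5)), (89.5, np.float64(90.0), np.float64(5.5)), (89.0, np.float64(89.6), np.float64(7.0)), (88.5, np.float64(89.2), np.float64(6.1)), (88.0, np.float64(88.8), np.float64(7.1)), (87.5, np.float64(88.4), np.float64(8.0)), (87.0, np.float64(88.0), np.float64(7.9)), (86.5, np.float64(87.5), np.float64(8.6)), (86.0, np.float64(87.1), np.float64(9.2)), (85.5, np.float64(86.7), np.float64(9.5)), (85.0, np.float64(86.2), np.float64(10.0)), (84.5, np.float64(85.8), np.float64(10.1)), (84.0, np.float64(85.4), np.float64(10.4)), (83.5, np.float64(85.0), np.float64(11.1)), (83.3, np.float64(84.9), np.float64(11.6)), (83.1, np.float64(84.9), np.float64(13.0)), (82.9, np.float64(84.9), np.float64(13.9)), (82.7, np.float64(84.9), np.float64(14.7)), (82.5, np.float64(84.8), np.float64(15.7))] 37.9583
[np.float64(15.8), np.float64(16.3), np.float64(16.3), np.float64(15.8), np.float64(15.8), np.float64(16.5), np.float64(16.6), np.float64(16.1), np.float64(15.6), np.float64(16.1), np.float64(15.6), np.float64(16.0), np.float64(15.6), np.float64(16.0)] 40.525 [-5.75265541 -2.67183214 16.23545071]
```

The push shows both stops clearly: the first at about 90 mm, and solid at 84.9 mm. It held 16 N for 2.5 s. Now I'll let the knob up, clear the arm and check.

```bash
python3 - <<'E'
from h import *
bot.line_to(W(0,0,.106),max_speed=.03); bot.line_to(W(0,0,.14),max_speed=.1)
bot.line_to(W(-.125,0,.15),max_speed=.12)
w=bot.read_camera("wrist"); s=bot.read_camera("side")
g=blob(w,*GREEN); P=(ray(w,g,.029)-K)@np.c_[A,L]
print("near end x",np.percentile(P[:,0],3),rect(P),bot.current_clock(),tf())
a=cv2.imread("pics/side0.png")[140:175,255:290]; b=s["pixels"][140:175,255:290]
for im in (a,b): m=cv2.inRange(im,(0,0,140),(60,60,255)); print("knob px in side",np.argwhere(m).mean(0))
cv2.imwrite("pics/v5.png",np.hstack([cv2.resize(w["pixels"],(480,300)),cv2.resize(s["pixels"][130:220,220:316],(318,300))]))
E
```

```text
Traceback (most recent call last):
  File "h.py", line 15, in blob
    if near is None: return max(cs,key=cv2.contourArea)[:,0]
                            ~~~^^^^^^^^^^^^^^^^^^^^^^^^
ValueError: max() iterable argument is empty
```

```bash
python3 - <<'E'
from h import *
w=bot.read_camera("wrist"); s=bot.read_camera("side")
a=cv2.imread("pics/side0.png")[140:175,255:290]; b=s["pixels"][140:175,255:290]
for im in (a,b): m=cv2.inRange(im,(0,0,140),(60,60,255)); print("knob px in side",np.argwhere(m).mean(0))
cv2.imwrite("pics/v5.png",np.hstack([cv2.resize(w["pixels"],(480,300)),cv2.resize(s["pixels"][130:220,220:316],(318,300))]))
print(bot.current_clock(),tf())
E
```

```text
knob px in side [17.3 14.7]
knob px in side [17.4 14.7]
43.3417 [-1.13223189  0.29361577 -0.67637827]
```

View pics/v5.png

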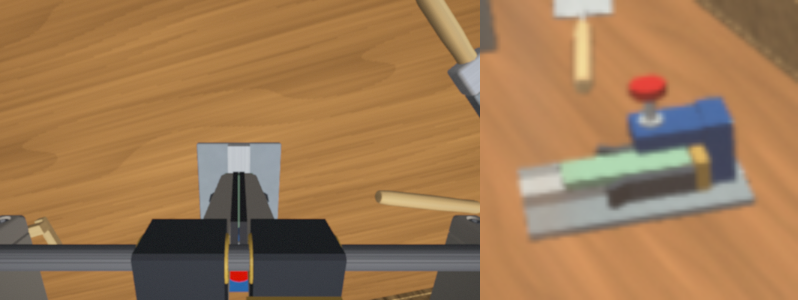

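The side crop shows the bar against the brass stop, looking the same as before the press. The knob is back at its starting height, within 0.1 px, and the arm is clear of everything.

```bash
python3 -c "
from workcell import bot
print(bot.job_done())"
```

```text
the job is handed in; nothing more can be done
None
```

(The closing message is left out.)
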